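Snap the brush-stand column onto its foot

ROBOT

A 6-joint arm with a two-finger parallel gripper is mounted at the origin on the work surface. World frame = base frame: x ahead of the robot, y to its left, z up, the work surface at z = 0. Lengths are in mm, angles in rad, forces in N, time in s.
With the tool pointing down it reaches from about 350 to 975 mm from the base axis. Payload 7.1 kg.
Tool frame: the origin (TCP) lies on the front face of the gripper's body, between the roots of the fingers; the fingertips stand 80 mm ahead of it and the grasp point (between the pads) lies 61 mm ahead of it; z points along the fingers, y is the line along which they close (so a half turn about z gives the same grasp; the last joint's range is limited). The gripper opens to 88 mm and grips with 3 to 60 N. Pads are 20 mm wide; open, the fingers measure 115 mm over their backs; the gripper's body (75 mm by 178 mm) begins 61 mm behind the grasp point.
Start: joints at [-1.355, 0.423, 1.63, -0, 1.089, -0.019], TCP at [145.425, -607.83, 302.675] pointing down, gripper open.
Joint ranges: [-3, 3], [-0.9, 2.11], [0.09, 2.58], [-1.31, 4.45], [0.11, 2.69], [-2.54, 2.54]. Speed limits (rad/s): [2.39, 2.39, 3.01, 3.14, 3.14, 3.14].

INTERFACE

Orientations are given as a rotation vector (axis times angle).
In Python, from workcell import readout, vision, close_job gives the robot as it stands.
- The arm moves only by the tool servo_tool, never from a script. Its argument "plan" is a list that holds one entry, the list of rows, each a list of 7 numbers: the gripper command: -1 is fully open, 1 is shut, values between are in proportion, then the shift along the world's x, y, z in units of 40 mm (1.0 is 40 mm), then the turn, a rotation vector about the world's x, y, z in units of 5 degrees (1.0 is 5 degrees). A call has 1 to 5 rows; each row shifts and turns the commanded pose from where the row before left it; what a row does not reach is not made up. A row lasts 1/12 s, in which the tool goes at most 41.7 mm and 7.16 degrees, less where a joint would pass 70% of its speed; a pose out of reach is approached as far as the arm can. A call is refused whole if a number of a shift passes 1 or a number of a turn 1, either way. A call with a gripper value outside its range is refused whole. The fingers move at their own pace and stop on an object; the grip force is fixed at half the most. Time passes only in rows, so rows that do not move let the fingers close. It gives the time, the measured TCP pose, the force, the opening and the grip force at its end, in the units of the state.
- readout.get_obs(): the state, without advancing time (a new reading comes with each control period).
- vision.get_image(name): name is "scene" or "top"; returns the picture (384x512x3 uint8, red, green, blue); there is no depth.
- vision.camera_params(name): a dict with "fx", "fy", "cx", "cy" (pixels), "rvec" (rotation vector, rad) and "tvec" (3), from world to camera coordinates, as OpenCV has them. Camera axes: x right, y down, z forward; pixel columns grow to the right and rows downward; lengths in mm; the calibration is good to about 2 mm. A picture is of the moment at which its call begins. camera_params takes no time and is no camera call.
- close_job(): hands the job in; it is judged then, once.
The state is a dict: "t": time; "qpos": joint angles; "qvel": joint speeds; "joint_torque": joint torques, N m; "ee_pos": TCP position; "orientation": TCP orientation; "ft_force": force on the tool from outside, world axes, zero at the start; "moment": the same for the moment, N m; "width": finger opening in mm; "grasp_force": force on a finger pad.
Only numpy, scipy, OpenCV 4.12 (cv2) and the standard library are available. Lean on these libraries where they do the work, as an engineer would, in place of code of your own. Each camera call takes 0.05 s, during which the arm holds its last target. There are 200 camera calls.

TASK

Put the brush stand together: lower the column onto the stub of its foot with its window on the same side as the red spring button, until its rim rests on the button, then push the button in flush so that the column slips down over it, and slide the column gently down until the button pops out through the window and locks it. Never force it, leave the other things on the table alone, and let go of the stand at the end.

Things in the scene. Friction and masses are not known exactly. Their poses are not given: they have to be found in the camera images.
- stand: Foot of the brush stand, screwed to the table: dark wooden plate 130 x 130 x 20 mm with a 44 mm square collar up to 38 mm height. From it rises a square aluminium stub, 28 x 28 mm, straight up to 137 mm height, with a blunt conical nose up to 148 mm. Origin at the centre of the plate's underside, z up. The red button sticks out of the stub's face that looks along this body's -x axis.
- button (a joint): Travel of the red spring button in m: 0 = fully out, 0.0065 = flush with the stub, stop at 0.0080. It moves level along the stand's +x when pressed, takes about 2.5 N to start and 5 N at flush, and springs back. It is straight-sided: the column's rim pressing down on it cannot drive it in.
- button_face (a point): Centre of the outer face of the red button (moves with it): a disc 20 mm in diameter, front edge bevelled 2 mm, axis level at 74 mm above the table, face 6.5 mm out from the stub when free. Pressed on its lower half only, it leaves room for the column's wall to slip over its upper half; a pressing tip leaning back 45 degrees from level clears the column above.
- column: Loose upright, 0.31 to 0.40 kg, standing on the table: grey square tube, 37 mm outside, 31 mm inside, 120 mm long, open below, window in its -x face; cap; wooden crossbar 14 x 150 mm along its y, 126 to 136 mm up, brass hooks below. Origin: centre of the tube's lower rim, z up. Rim height above the table: 84 mm resting on the free button, 41 to 45 mm locked. It slides stiffly over the pressed button.
- window (a point): Centre of the square window, 24 x 24 mm, in the column's -x face, 31 mm above its lower rim, on the outer surface (wall 3 mm). A red bar is painted 24 mm above it on the same face.
- knob_top (a point): Centre of the flat top of the column's square wooden knob, 181 mm above its lower rim. The knob, 26 x 26 mm with sides along the column's x and y, reaches from here 45 mm down to the crossbar; grip it there. Pressing straight down on it, some 5 to 15 N (it sticks and slips) slide the column over the pressed-in button.

How it is judged (in metres and radians):
On the way, in this order (a step that is already met when the one before it is completed fails the run):
1. the column sits upright on the stub, window on the button's side, its rim resting on the button, which is still out (horizontal distance between column and stand below 0.006 m and x of window in the frame of stand below -0.013 m and z of column in the frame of stand between 0.078 and 0.088 m and value of joint button below 0.003 m), for 0.1 s.
2. the button is pressed in and the column's rim has slipped down over its upper edge (value of joint button above 0.004 m and z of column in the frame of stand below 0.082 m and horizontal distance between column and stand below 0.006 m), for 0.1 s.
At the end, for the whole second after the job is handed in: The column is locked on the stub: rim 38.5 to 47 mm above the table, within 5 mm of the stub's axis and within 0.08 rad of upright, window on the button's side, the button out through the window to within 1.5 mm of its full travel, everything still and let go (horizontal distance between column and stand below 0.005 m and z of column in the frame of stand between 0.0385 and 0.047 m and x of window in the frame of stand below -0.015 m and value of joint button below 0.0015 m and angle between column's own z axis and vertical below 0.08 rad and linear speed of column below 0.02 m/s); the robot touches nothing.
It fails at once if the column is forced: contact forces on the foot, stub and button add up to more than 50 N (wedging included; a push of 20 N from above stays below) (contact force between column and stand above 50 N).
It fails at once if the gripper or arm pushes on the foot, stub or button with more than 30 N (contact force between any of the fingers, the arm and stand above 30 N).
It fails at once if the column is knocked over (angle between column's own z axis and vertical above 0.7 rad).
It fails at once if another thing on the table is pushed more than 30 mm (distance of any of stone_a, stone_b, ink_jar, ink_dish, brush, inkstone, pencil_tray from where it was at the start of the episode above 0.03 m).
It also fails if it takes over 72 s, if anything falls off the work surface, if the arm or the gripper's body presses on something with over 40 N, if the wrist force passes 120 N, or if a joint passes its speed limit or range.

## Working session

There is one attempt and no reset: what is moved stays moved. The work goes in short steps, Python scripts to look and compute and a tool call to move; the robot and the scene stay as the last step left them, time stands still between calls to the robot, and variables do not carry over. Pictures are saved under pics/ and viewed, at most 10 in all, crops included, and the job is handed in when it is done.

Besides the shell and the picture viewer there is one more tool, called after "Call:" as name([rows], argument=value, ...), one row to a line, values as JSON. servo_tool: Moves the arm, as the interface text tells. Its arguments: {"type":"object","properties":{"plan":{"type":"array"}},"required":["plan"]}

```bash
mkdir -p pics
cat > h.py <<'E'
import numpy as np, cv2
from workcell import readout, vision
def cam(n):
    p=vision.camera_params(n); K=np.array([[p['fx'],0,p['cx']],[0,p['fy'],p['cy']],[0,0,1]]); R=cv2.Rodrigues(np.array(p['rvec'],float))[0]; return K,R,np.array(p['tvec'],float).ravel()
def ray(n,uv):
    K,R,t=cam(n); d=R.T@np.linalg.solve(K,[uv[0],uv[1],1.]); return -R.T@t,d
def onplane(n,uv,z):
    o,d=ray(n,uv); return o+d*(z-o[2])/d[2]
def proj(n,P):
    K,R,t=cam(n); q=K@(R@np.array(P,float)+t); return q[:2]/q[2]
def tri(uvs,uvt):
    o1,d1=ray('scene',uvs);o2,d2=ray('top',uvt)
    s=np.linalg.lstsq(np.c_[d1,-d2],o2-o1,rcond=None)[0]; a=o1+d1*s[0];b=o2+d2*s[1]
    return (a+b)/2,np.linalg.norm(a-b)
def snap(n,name):
    im=vision.get_image(n)[:,:,::-1].copy(); cv2.imwrite(f'pics/{name}.png',im); return im
E
python3 - <<'E'
from h import *
for n in('scene','top'):
    im=snap(n,n+'0'); print(n,[np.round(a,2).tolist() for a in cam(n)], ray(n,(256,192))[0])
a=cv2.imread('pics/scene0.png');b=cv2.imread('pics/top0.png')
cv2.imwrite('pics/s0.png',cv2.resize(a,(800,600),interpolation=cv2.INTER_CUBIC));cv2.imwrite('pics/t0.png',cv2.resize(b,(800,600),interpolation=cv2.INTER_CUBIC))
print(readout.get_obs())
E
```

```text
scene [[[421.87, 0.0, 270.55], [0.0, 421.87, 204.29], [0.0, 0.0, 1.0]], [[-0.5, 0.87, 0.0], [0.74, 0.43, -0.52], [-0.45, -0.25, -0.86]], [317.48, -297.37, 1142.99]] [890.6397813  142.84757077 825.83017316]
top [[[400.75, 0.0, 256.4], [0.0, 400.75, 186.14], [0.0, 0.0, 1.0]], [[0.0, -1.0, 0.01], [-1.0, -0.01, -0.08], [0.08, -0.01, -1.0]], [-81.42, 554.49, 830.36]] [482.51134115 -66.5787834  875.40972155]
{'t': 0.1, 'qpos': array([-1.35501884e+00,  4.23761757e-01,  1.63061791e+00,  1.19524657e-05,
        1.08859080e+00, -1.90119460e-02]), 'qvel': array([ 3.88705733e-04, -2.79945931e-03, -1.06144509e-03, -4.16455637e-04,
        1.90095832e-03,  4.71659814e-05]), 'joint_torque': array([ 5.16049658e-04, -5.45615423e+01, -2.74326020e+01,  6.45179255e-02,
        1.87955255e-02, -3.39308895e-05]), 'ee_pos': array([ 145.33422689, -607.46055566,  301.97931423]), 'orientation': array([-3.11860781e+00, -3.67790470e-01,  1.95949775e-04]), 'ft_force': array([ 0.11799918,  0.29189452, -0.20895604]), 'moment': array([-0.01462212, -0.06087609, -0.00749215]), 'grasp_force': 0.0, 'width': 87.8527780337383}
```

View pics/s0.png

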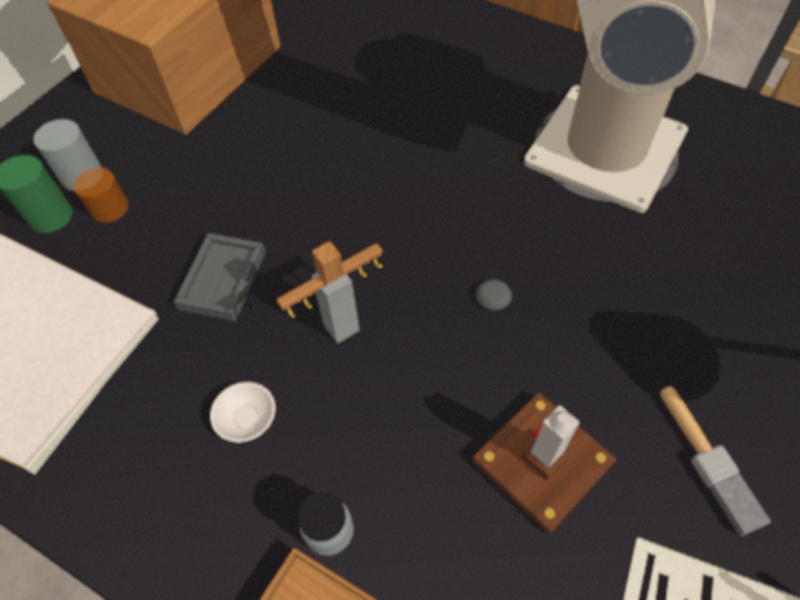

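View pics/t0.png

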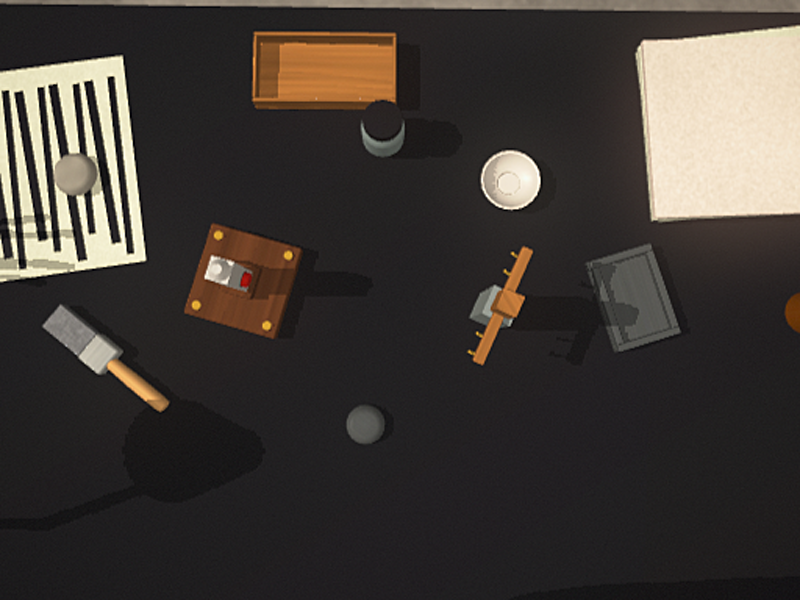

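Run:
```python
from h import *
a=cv2.imread('pics/scene0.png');b=cv2.imread('pics/top0.png')
f=lambda im,x,y,w,h:cv2.resize(im[y:y+h,x:x+w],(400,300),interpolation=cv2.INTER_LANCZOS4)
v=np.vstack([np.hstack([f(a,170,145,100,75),f(a,300,250,100,75)]),np.hstack([f(b,285,150,80,60),f(b,110,140,88,66)])])
cv2.imwrite('pics/z0.png',v)
hsv=cv2.cvtColor(b,cv2.COLOR_BGR2HSV)
# brass bolts (top), red button
for n,im in(('scene',a),('top',b)):
    hsv=cv2.cvtColor(im,cv2.COLOR_BGR2HSV)
    for nm,lo,hi in(('red',(0,180,90),(5,255,255)),('brass',(18,120,120),(32,255,255)),('wood',(8,100,110),(18,230,255))):
        m=cv2.inRange(hsv,lo,hi); k,l,s,c=cv2.connectedComponentsWithStats(m)
        print(n,nm,[(np.round(c[i],1).tolist(),s[i][4]) for i in range(1,k) if s[i][4]>=(6)])
```

```text
scene red [([342.7, 276.4], np.int32(13))]
scene brass [([241.2, 168.5], np.int32(16)), ([231.1, 173.7], np.int32(14)), ([195.9, 193.5], np.int32(15)), ([185.5, 199.5], np.int32(16)), ([345.4, 258.7], np.int32(31)), ([312.5, 291.5], np.int32(32)), ([383.9, 292.5], np.int32(33)), ([351.2, 328.1], np.int32(38))]
scene wood [([110.9, 29.6], np.int32(4721)), ([172.9, 14.2], np.int32(172)), ([348.8, 5.3], np.int32(32)), ([368.8, 12.9], np.int32(29)), ([504.9, 46.0], np.int32(528)), ([64.5, 123.0], np.int32(707)), ([210.3, 173.0], np.int32(846)), ([438.7, 268.4], np.int32(466)), ([341.1, 265.1], np.int32(286)), ([342.9, 299.2], np.int32(1116)), ([368.4, 312.7], np.int32(624)), ([198.1, 372.3], np.int32(1267))]
top red [([157.1, 178.7], np.int32(50))]
top brass [([139.5, 150.1], np.int32(27)), ([184.1, 162.9], np.int32(26)), ([328.4, 162.4], np.int32(8)), ([324.1, 173.9], np.int32(10)), ([125.1, 194.7], np.int32(27)), ([170.4, 207.7], np.int32(27)), ([306.3, 213.8], np.int32(9)), ([301.2, 225.2], np.int32(9)), ([85.4, 245.8], np.int32(34))]
top wood [([207.5, 44.2], np.int32(3554)), ([129.5, 171.6], np.int32(314)), ([156.3, 157.6], np.int32(203)), ([180.7, 164.1], np.int32(53)), ([188.3, 164.3], np.int32(27)), ([322.3, 194.9], np.int32(744)), ([144.6, 195.8], np.int32(263)), ([166.1, 201.3], np.int32(187)), ([177.1, 201.5], np.int32(56)), ([87.7, 246.3], np.int32(417))]
```

View pics/z0.png

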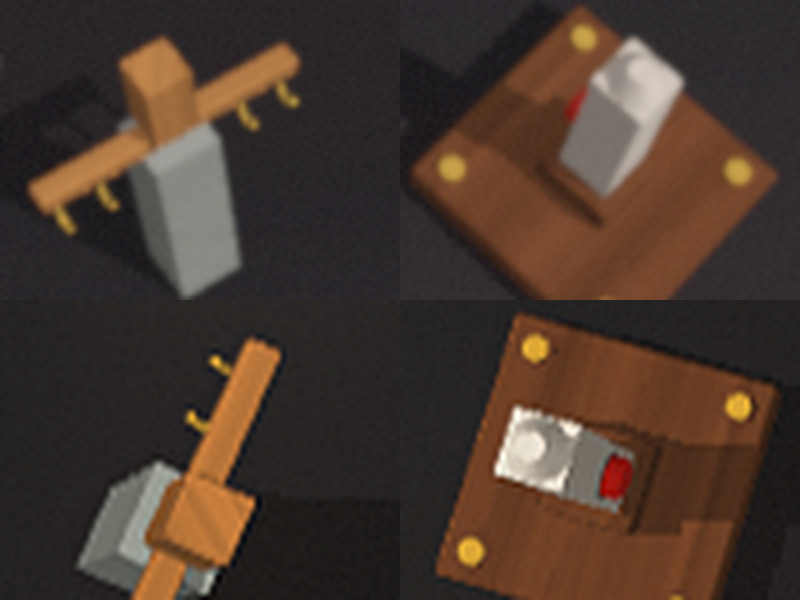

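The scene crop shows the column's two camera-side faces plain, so its window is on the hidden face (right side in the top view, towards -y). The red button looks the same way (top view (157,179), scene (343,276)). Next I compute the poses.

Run:
```python
from h import *
top=[(139.5,150.1),(184.1,162.9),(170.4,207.7),(125.1,194.7)]; sc=[(383.9,292.5),(345.4,258.7),(312.5,291.5),(351.2,328.1)]
# match: top order -> world; print plane points from both
T=np.array([onplane('top',p,21) for p in top]); S=np.array([onplane('scene',p,21) for p in sc])
print(np.round(T,1).tolist()); print(np.round(S,1).tolist())
print('centres',T.mean(0),S.mean(0)); 
d=(T[0]+T[3]-T[1]-T[2]); print('stand +x angle',np.degrees(np.arctan2(d[1],d[0])))
print('red tri',tri((342.7,276.4),(157.1,178.7)))
# knob top & crossbar
a=cv2.imread('pics/scene0.png');b=cv2.imread('pics/top0.png')
for n,im,bx in(('scene',a,(170,150,80,55)),('top',b,(285,150,70,90))):
    hsv=cv2.cvtColor(im,cv2.COLOR_BGR2HSV); x,y,w,h=bx
    m=np.zeros(im.shape[:2],np.uint8); m[y:y+h,x:x+w]=cv2.inRange(hsv,(8,100,60),(18,240,255))[y:y+h,x:x+w]
    k,l,s,c=cv2.connectedComponentsWithStats(m); i=1+np.argmax(s[1:,4]); m=(l==i).astype(np.uint8)
    cs=cv2.findContours(m,0,2)[0][0]; print(n,s[i],'rect',cv2.minAreaRect(cs),'poly',cv2.approxPolyDP(cs,1.8,True)[:,0].tolist())
```

```text
[[631.4, 172.6, 21.0], [604.3, 76.6, 21.0], [508.2, 103.7, 21.0], [535.3, 200.4, 21.0]]
[[535.2, 199.1, 21.0], [506.9, 102.8, 21.0], [603.6, 75.6, 21.0], [631.4, 171.7, 21.0]]
centres [569.81804099 138.32226061  21.        ] [569.2700578  137.29235143  21.        ]
stand +x angle 74.27475016815006
red tri (array([565.84700579, 118.58494428,  73.02400586]), np.float64(5.801373390026603))
scene [ 177  154   68   50 1007] rect ((208.35171508789062, 172.5838165283203), (32.92998504638672, 75.66326904296875), 60.524105072021484) poly [[243, 157], [239, 155], [219, 166], [211, 154], [206, 155], [199, 160], [204, 176], [180, 188], [177, 194], [188, 203], [183, 197], [199, 189], [208, 181], [227, 172], [234, 177], [234, 174], [232, 177], [229, 171], [232, 173], [231, 171], [236, 167], [241, 171], [238, 167], [240, 165], [243, 168], [241, 166], [244, 162]]
top [302 157  39  77 823] rect ((323.5670166015625, 195.97422790527344), (17.667022705078125, 80.92308807373047), 23.96249008178711) poly [[340, 159], [335, 157], [330, 162], [327, 175], [314, 196], [315, 202], [302, 227], [305, 232], [309, 233], [321, 203], [331, 201], [335, 189], [329, 186]]
```

Run:
```python
from h import *
print(onplane('scene',(209.1,161.3),181),onplane('top',(325.8,194),181),tri((209.1,161.3),(325.8,194)))
e1,e2=onplane('top',(337.5,158.5),136),onplane('top',(305.3,232),136);print('bar top view',e1,e2,(e1+e2)/2,np.linalg.norm(e1-e2),np.degrees(np.arctan2(*(e1-e2)[1::-1])))
e1,e2=onplane('scene',(241.5,157.5),136),onplane('scene',(179,192),136);print('bar scene',e1,e2,(e1+e2)/2,np.linalg.norm(e1-e2),np.degrees(np.arctan2(*(e1-e2)[1::-1])))
```

```text
[ 529.15340723 -197.58251461  181.        ] [ 528.48907623 -197.32533972  181.        ] (array([ 528.66348713, -197.6970992 ,  180.2965495 ]), np.float64(0.5323771427844236))
bar top view [ 598.04445467 -228.40602979  136.        ] [ 461.31164861 -167.30723893  136.        ] [ 529.67805164 -197.85663436  136.        ] 149.76288758275794 -24.07738774462568
bar scene [ 462.93167531 -169.35565151  136.        ] [ 594.5324412  -230.35042341  136.        ] [ 528.73205825 -199.85303746  136.        ] 145.0486945150934 155.1330595302958
```

Call:
servo_tool([
  [[-1, 0.64, 0.683, 0, 0, 0, 0.7], [-1, 0.64, 0.683, 0, 0, 0, 0.7], [-1, 0.64, 0.683, 0, 0, 0, 0.7], [-1, 0.64, 0.683, 0, 0, 0, 0.7], [-1, 0.64, 0.683, 0, 0, 0, 0.7]],
])

```text
t: 0.52
ee_pos: [274.1, -469.7, 302.3]
orientation: [-3.026, -0.842, 0.0]
ft_force: [0.5, -0.2, 0.3]
width: 87.7
grasp_force: 0.0
```

Call:
servo_tool([
  [[-1, 0.64, 0.683, 0, 0, 0, 0.7], [-1, 0.64, 0.683, 0, 0, 0, 0.7], [-1, 0.64, 0.683, 0, 0, 0, 0.7], [-1, 0.64, 0.683, 0, 0, 0, 0.7], [-1, 0.64, 0.683, 0, 0, 0, 0.7]],
])

```text
t: 0.93
ee_pos: [402.2, -333.0, 302.5]
orientation: [-2.863, -1.293, 0.0]
ft_force: [0.4, -0.6, 0.4]
width: 87.7
grasp_force: 0.0
```

Call:
servo_tool([
  [[-1, 0.64, 0.683, 0, 0, 0, 0.7], [-1, 0.64, 0.683, 0, 0, 0, 0.7], [-1, 0.64, 0.683, 0, 0, 0, 0.7], [-1, 0.64, 0.683, 0, 0, 0, 0.7], [-1, 0.64, 0.683, 0, 0, 0, 0.7]],
])

```text
t: 1.35
ee_pos: [530.3, -196.3, 302.5]
orientation: [-2.632, -1.714, 0.001]
ft_force: [0.8, 0.1, 0.1]
width: 87.9
grasp_force: 0.0
```

Call:
servo_tool([
  [[-1, 0, 0, 0, 0, 0, 0], [-1, 0, 0, 0, 0, 0, 0]],
])

```text
t: 1.52
ee_pos: [530.1, -196.6, 302.2]
orientation: [-2.632, -1.714, 0.001]
ft_force: [-1.0, -0.6, -0.1]
width: 88.1
grasp_force: 0.0
```

Call:
servo_tool([
  [[-1, -0.03, -0.03, -0.5, 0, 0, -0.06], [-1, 0, 0, -0.6, 0, 0, 0], [-1, 0, 0, -0.5, 0, 0, 0], [-1, 0, 0, -0.3, 0, 0, 0], [-1, 0, 0, -0.1, 0, 0, 0]],
])

```text
t: 1.93
ee_pos: [526.4, -199.8, 220.6]
orientation: [-2.639, -1.699, 0.004]
ft_force: [-0.2, -0.4, 0.0]
width: 87.7
grasp_force: 0.0
```

Call:
servo_tool([
  [[0, 0, 0, 0, 0, 0, 0], [0.4, 0, 0, 0, 0, 0, 0], [1, 0, 0, 0, 0, 0, 0], [1, 0, 0, 0, 0, 0, 0], [1, 0, 0, 0, 0, 0, 0]],
])

```text
t: 2.35
ee_pos: [528.6, -199.4, 223.6]
orientation: [2.639, 1.702, 0.001]
ft_force: [0.4, -0.3, -0.1]
width: 58.0
grasp_force: 0.0
```

Call:
servo_tool([
  [[1, 0, 0, 0, 0, 0, 0], [1, 0, 0, 0, 0, 0, 0], [1, 0, 0, 0, 0, 0, 0], [1, 0, 0, 0, 0, 0, 0], [1, 0, 0, 0, 0, 0, 0]],
])

```text
t: 2.77
ee_pos: [528.3, -199.2, 222.7]
orientation: [2.64, 1.703, 0.0]
ft_force: [1.2, -0.1, -2.3]
width: 26.3
grasp_force: 30.0
```

Call:
servo_tool([
  [[1, 0, 0, 0.5, 0, 0, 0], [1, 0, 0, 0.9, 0, 0, 0], [1, 0, 0, 1, 0, 0, 0], [1, 0, 0, 1, 0, 0, 0], [1, 0, 0, 1, 0, 0, 0]],
])

```text
t: 3.18
ee_pos: [527.5, -198.9, 399.7]
orientation: [-2.638, -1.702, 0.002]
ft_force: [1.0, 0.5, -2.2]
width: 26.2
grasp_force: 30.0
```

Call:
servo_tool([
  [[1, 0.1, 0.7, 0, 0, 0, 0.17], [1, 0.1, 0.84, 0, 0, 0, 0.17], [1, 0.1, 0.84, 0, 0, 0, 0.17], [1, 0.1, 0.84, 0, 0, 0, 0.17], [1, 0.1, 0.84, 0, 0, 0, 0.17]],
])

```text
t: 3.6
ee_pos: [547.6, -35.4, 398.1]
orientation: [-2.574, -1.8, 0.002]
ft_force: [1.0, -0.5, -3.0]
width: 26.1
grasp_force: 30.0
```

Call:
servo_tool([
  [[1, 0.1, 0.84, 0, 0, 0, 0.17], [1, 0.1, 0.84, 0, 0, 0, 0.17], [1, 0.1, 0.84, 0, 0, 0, 0.17], [1, 0.1, 0.84, 0, 0, 0, 0.17], [1, 0.1, 0.7, 0, 0, 0, 0.13]],
])

```text
t: 4.02
ee_pos: [567.6, 127.8, 397.9]
orientation: [-2.508, -1.891, 0.002]
ft_force: [0.9, -0.0, -3.6]
width: 26.0
grasp_force: 30.0
```

Call:
servo_tool([
  [[1, 0, 0.2, 0, 0, 0, 0], [1, 0, 0, 0, 0, 0, 0], [1, 0, 0, 0, 0, 0, 0]],
])

```text
t: 4.27
ee_pos: [567.8, 133.4, 398.0]
orientation: [-2.509, -1.891, 0.003]
ft_force: [0.6, -0.6, -3.6]
width: 25.6
grasp_force: 30.0
```

Run:
```python
from h import *
o=readout.get_obs();print(o['ee_pos'],o['orientation'],o['qpos'],o['ft_force'],o['width'])
a=snap('scene','s1');b=snap('top','t1')
f=lambda im,x,y,w,h:cv2.resize(im[y:y+h,x:x+w],(400,400),interpolation=cv2.INTER_LANCZOS4)
print(proj('scene',(570,138,175)),proj('top',(570,138,175)))
u=proj('scene',(570,138,150)).astype(int);w=proj('top',(570,138,150)).astype(int)
print(u-60,w-60)
cv2.imwrite('pics/z1.png',np.hstack([f(a,max(u[0]-60,0),max(u[1]-60,0),120,120),f(b,max(w[0]-60,0),max(w[1]-60,0),120,120)]))
```

```text
[567.77184231 133.38957177 397.95143209] [-2.50869421 -1.89077909  0.00282182] [ 2.10586751e-01  2.66991410e-01  1.62806443e+00 -6.45895070e-04
  1.24823328e+00  4.89870603e-01] [ 0.59611347 -0.63371688 -3.5988181 ] 25.62096387590271
[363.11172054 261.32516349] [134.07015719 169.57820614]
[300 207] [ 78 111]
```

View pics/z1.png

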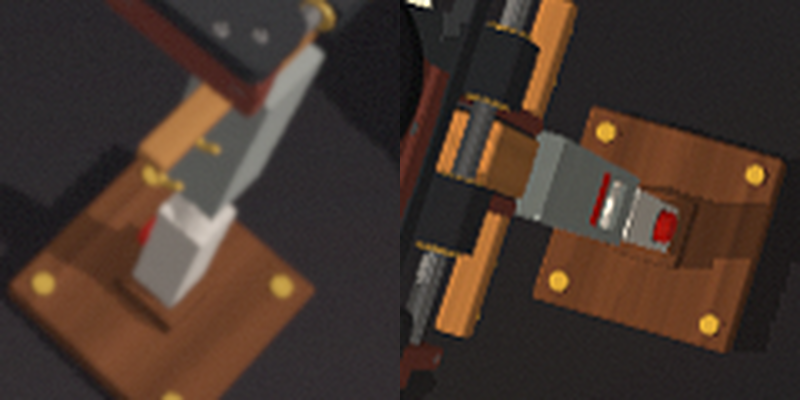

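Run:
```python
from h import *
a=cv2.imread('pics/s1.png');b=cv2.imread('pics/t1.png')
f=lambda im,x,y:cv2.resize(im[y:y+50,x:x+50],(400,400),interpolation=cv2.INTER_CUBIC)
v=np.hstack([f(a,335,245),f(b,110,150)])
cv2.imwrite('pics/z2.png',np.clip(v*1.3,0,255).astype(np.uint8))
```

```text
(no output)
```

View pics/z2.png

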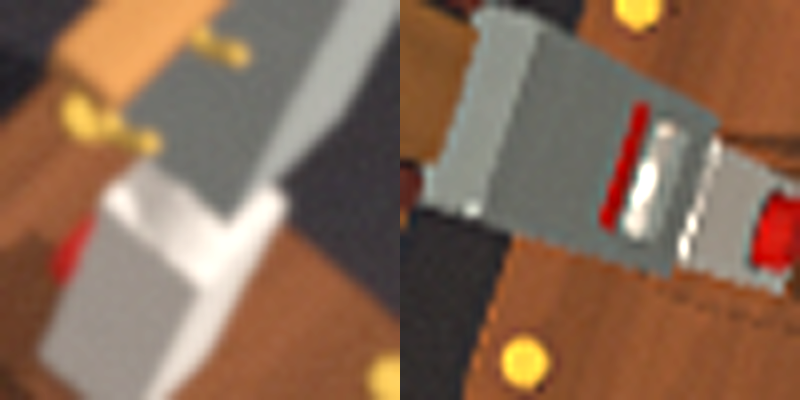

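Run:
```python
from h import *
z=175.4; th=np.radians(74.3); X=np.array([np.cos(th),np.sin(th),0]);Y=np.array([-X[1],X[0],0])
g=lambda x,y,ox,oy:((x+.5)/8-.5+ox,(y+.5)/8-.5+oy)
p=onplane('top',g(318,118,110,150),z);q=onplane('top',g(268,272,110,150),z)
print(p,q,np.linalg.norm(p-q),np.degrees(np.arctan2(*(p-q)[1::-1])),'centre top',(p+q)/2+18.5*X)
s=onplane('scene',g(228,218,335,245),z);print('scene centre',s-18.5*(X-Y)); s2=onplane('scene',g(282,185,335,245),z);print(s2,np.linalg.norm(s-s2))
# stub nose-base corners: scene local
c=np.array([569.5,137.8,137])
for n,ox,oy in(('scene',335,245),('top',110,150)):
    for sx in(-1,1):
        for sy in(-1,1):
            for h in (137,):
                uv=proj(n,c+14*sx*X+14*sy*Y); print(n,sx,sy,np.round((uv-[ox,oy]+.5)*8-.5))
```

```text
[579.41696645 111.53718019 175.4       ] [545.44622817 121.50375386 175.4       ] 35.402593830896585 -16.351003828302108 centre top [567.43770556 134.33026433 175.4       ]
scene centre [564.58855656 132.54183393 175.4       ]
[575.16196433 152.12134151 175.4       ] 13.992514746770592
scene -1 -1 [104. 201.]
scene -1 1 [187. 118.]
scene 1 -1 [205. 288.]
scene 1 1 [286. 202.]
top -1 -1 [321. 142.]
top -1 1 [285. 258.]
top 1 -1 [205. 109.]
top 1 1 [168. 224.]
```

Call:
servo_tool([
  [[1, 0.04, 0.1, 0, 0, 0, 0], [1, 0, 0, -0.3, 0, 0, 0], [1, 0, 0, -0.3, 0, 0, 0], [1, 0, 0, -0.1, 0, 0, 0], [1, 0, 0, 0, 0, 0, 0]],
])

```text
t: 4.78
ee_pos: [568.9, 137.0, 368.2]
orientation: [-2.509, -1.888, 0.006]
ft_force: [-1.1, -0.4, -3.2]
width: 25.8
grasp_force: 30.0
```

Call:
servo_tool([
  [[1, 0, 0, -0.1, 0, 0, 0], [1, 0, 0, -0.05, 0, 0, 0], [1, 0, 0, -0.05, 0, 0, 0], [1, 0, 0, 0, 0, 0, 0], [1, 0, 0, 0, 0, 0, 0]],
])

```text
t: 5.2
ee_pos: [569.9, 137.6, 362.8]
orientation: [2.51, 1.89, 0.0]
ft_force: [0.6, 0.4, -3.1]
width: 25.8
grasp_force: 30.0
```

Call:
servo_tool([
  [[1, 0, 0, -0.04, 0, 0, 0], [1, 0, 0, -0.04, 0, 0, 0], [1, 0, 0, -0.04, 0, 0, 0], [1, 0, 0, 0, 0, 0, 0]],
])

```text
t: 5.53
ee_pos: [569.7, 137.6, 357.5]
orientation: [-2.51, -1.89, 0.001]
ft_force: [0.4, -0.2, -3.2]
width: 26.0
grasp_force: 30.0
```

Call:
servo_tool([
  [[1, 0, 0, -0.04, 0, 0, 0], [1, 0, 0, -0.04, 0, 0, 0], [1, 0, 0, -0.04, 0, 0, 0], [1, 0, 0, 0, 0, 0, 0]],
])

```text
t: 5.87
ee_pos: [569.6, 137.5, 352.6]
orientation: [-2.51, -1.889, 0.001]
ft_force: [0.0, -0.1, -3.8]
width: 25.7
grasp_force: 30.0
```

Call:
servo_tool([
  [[1, 0, 0, -0.1, 0, 0, 0], [1, 0, 0, -0.1, 0, 0, 0], [1, 0, 0, -0.1, 0, 0, 0], [1, 0, 0, -0.1, 0, 0, 0], [1, 0, 0, 0, 0, 0, 0]],
])

```text
t: 6.28
ee_pos: [569.4, 137.5, 335.9]
orientation: [-2.509, -1.889, 0.003]
ft_force: [-1.1, -0.9, -3.4]
width: 25.6
grasp_force: 30.0
```

Call:
servo_tool([
  [[1, 0, 0, -0.1, 0, 0, 0], [1, 0, 0, -0.1, 0, 0, 0], [1, 0, 0, -0.1, 0, 0, 0], [1, 0, 0, -0.1, 0, 0, 0], [1, 0, 0, 0, 0, 0, 0]],
])

```text
t: 6.7
ee_pos: [569.4, 137.5, 320.0]
orientation: [-2.509, -1.889, 0.002]
ft_force: [-0.2, 0.3, -3.0]
width: 26.0
grasp_force: 30.0
```

Call:
servo_tool([
  [[1, 0, 0, -0.05, 0, 0, 0], [1, 0, 0, -0.05, 0, 0, 0], [1, 0, 0, -0.05, 0, 0, 0], [1, 0, 0, 0, 0, 0, 0]],
])

```text
t: 7.03
ee_pos: [569.7, 137.6, 314.7]
orientation: [-2.51, -1.89, 0.001]
ft_force: [0.9, 0.4, -2.9]
width: 25.8
grasp_force: 30.0
```

Rim is now about 92 mm up, free of contact. Approach the button in 2 mm steps, watching for force.

Call:
servo_tool([
  [[1, 0, 0, -0.05, 0, 0, 0], [1, 0, 0, -0.05, 0, 0, 0], [1, 0, 0, 0, 0, 0, 0]],
])

```text
t: 7.28
ee_pos: [569.7, 137.5, 310.7]
orientation: [-2.51, -1.889, 0.001]
ft_force: [-1.0, 0.1, -4.5]
width: 25.4
grasp_force: 30.0
```

Call:
servo_tool([
  [[1, 0, 0, -0.04, 0, 0, 0], [1, 0, 0, -0.03, 0, 0, 0], [1, 0, 0, 0, 0, 0, 0]],
])

```text
t: 7.53
ee_pos: [569.7, 137.5, 308.0]
orientation: [-2.51, -1.89, 0.001]
ft_force: [-0.6, -0.1, -3.0]
width: 25.9
grasp_force: 30.0
```

Call:
servo_tool([
  [[1, 0, 0, -0.03, 0, 0, 0], [1, 0, 0, 0, 0, 0, 0]],
])

```text
t: 7.7
ee_pos: [569.8, 137.6, 306.9]
orientation: [-2.51, -1.89, 0.0]
ft_force: [-0.2, 0.9, -3.5]
width: 25.9
grasp_force: 30.0
```

Call:
servo_tool([
  [[1, 0, 0, -0.02, 0, 0, 0], [1, 0, 0, 0, 0, 0, 0]],
])

```text
t: 7.87
ee_pos: [569.9, 137.6, 306.4]
orientation: [2.51, 1.89, 0.0]
ft_force: [-1.2, 0.5, -2.1]
width: 25.6
grasp_force: 30.0
```

Call:
servo_tool([
  [[1, 0, 0, -0.02, 0, 0, 0], [1, 0, 0, 0, 0, 0, 0]],
])

```text
t: 8.03
ee_pos: [569.9, 137.6, 306.1]
orientation: [2.51, 1.89, 0.001]
ft_force: [-1.8, 0.6, 3.0]
width: 26.1
grasp_force: 30.0
```

Call:
servo_tool([
  [[1, 0, 0, -0.01, 0, 0, 0], [1, 0, 0, 0, 0, 0, 0]],
])

```text
t: 8.2
ee_pos: [570.0, 137.7, 306.0]
orientation: [2.51, 1.89, 0.001]
ft_force: [-2.6, -0.1, 6.7]
width: 26.0
grasp_force: 30.0
```

Call:
servo_tool([
  [[1, 0, 0, 0.015, 0, 0, 0], [0.4, 0, 0, 0, 0, 0, 0], [-0.2, 0, 0, 0, 0, 0, 0], [-0.6, 0, 0, 0, 0, 0, 0], [-0.6, 0, 0, 0, 0, 0, 0]],
])

```text
t: 8.62
ee_pos: [570.0, 137.6, 305.5]
orientation: [2.51, 1.89, 0.0]
ft_force: [-0.4, 0.8, 0.1]
width: 42.3
grasp_force: 0.0
```

Call:
servo_tool([
  [[-0.6, 0, 0, 0, 0, 0, 0], [-0.6, 0, 0, 0, 0, 0, 0], [-0.6, 0, 0, 0.3, 0, 0, 0], [-0.6, 0, 0, 0.7, 0, 0, 0], [-0.6, 0, 0, 1, 0, 0, 0]],
])

```text
t: 9.03
ee_pos: [568.4, 137.2, 384.2]
orientation: [-2.508, -1.888, 0.009]
ft_force: [0.4, -0.2, -0.5]
width: 70.2
grasp_force: 0.0
```

Run:
```python
from h import *
o=readout.get_obs();print(o['ee_pos'],o['qpos'],o['width'])
a=snap('scene','s2');b=snap('top','t2')
f=lambda im,x,y:cv2.resize(im[y:y+80,x:x+80],(400,400),interpolation=cv2.INTER_CUBIC)
cv2.imwrite('pics/z3.png',np.hstack([f(a,310,225),f(b,100,130)]))
```

```text
[568.43810783 137.24258346 384.16801139] [ 2.16558446e-01  2.83165447e-01  1.63808636e+00 -1.46876655e-05
  1.22685630e+00  4.96654088e-01] 70.21949069731404
```

View pics/z3.png

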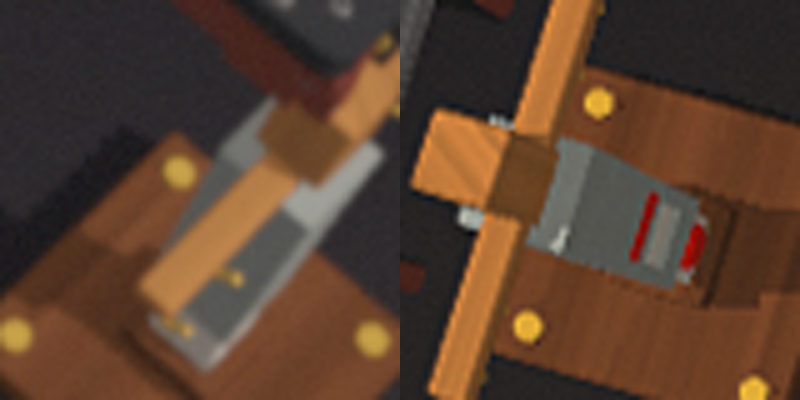

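The column sits on the button, which stays out below the rim (red at top-crop (690,245)). I back off, close the fingers and tilt 45°.

Call:
servo_tool([
  [[1, -0.085, -0.3, 0, 0.867, -0.244, 0], [1, -0.085, -0.3, 0, 0.867, -0.244, 0], [1, -0.085, -0.3, 0, 0.867, -0.244, 0], [1, -0.085, -0.3, 0, 0.867, -0.244, 0], [1, -0.085, -0.3, 0, 0.867, -0.244, 0]],
])

```text
t: 9.55
ee_pos: [552.8, 77.2, 386.6]
orientation: [-2.29, -1.725, -0.461]
ft_force: [0.6, 0.7, -0.6]
width: 40.3
grasp_force: 0.0
```

Call:
servo_tool([
  [[1, -0.085, -0.3, 0, 0.867, -0.244, 0], [1, -0.085, -0.3, 0, 0.867, -0.244, 0], [1, -0.085, -0.3, 0, 0.867, -0.244, 0], [1, -0.085, -0.3, 0, 0.867, -0.244, 0], [1, -0.085, -0.3, 0, 0.867, -0.244, 0]],
])

```text
t: 9.97
ee_pos: [535.8, 16.8, 386.7]
orientation: [-2.026, -1.526, -0.843]
ft_force: [-0.2, -0.1, 0.7]
width: 6.9
grasp_force: 0.0
```

Call:
servo_tool([
  [[1, 0, 0, 0, 0, 0, 0], [1, 0, 0, 0, 0, 0, 0]],
])

```text
t: 10.13
ee_pos: [535.8, 16.6, 385.5]
orientation: [-2.031, -1.525, -0.836]
ft_force: [0.1, 0.1, -0.3]
width: 0.2
grasp_force: 0.0
```

```bash
cat >> h.py <<'E'
C=np.array([569.5,137.8,0]); _t=np.radians(74.3); U=np.array([np.cos(_t),np.sin(_t),0]); V=np.array([-U[1],U[0],0])
def st():
    o=readout.get_obs(); p=o['ee_pos']; R=cv2.Rodrigues(np.array(o['orientation']))[0]
    q=p-C; K=p+80*R[:,2]+10*R[:,0]-C
    print('t',round(o['t'],2),'ee',np.round(p,1),'rad,lat',np.round([q@U,q@V],1),'corner r,l,z',np.round([K@U,K@V,K[2]],1))
    print('z-axis r,l,z',np.round([R[:,2]@U,R[:,2]@V,R[2,2]],3),'y-axis',np.round([R[:,1]@U,R[:,1]@V,R[2,1]],3),'q',np.round(o['qpos'],2),'w',o['width'],'f r,l,z',np.round([o['ft_force']@U,o['ft_force']@V,o['ft_force'][2]],1))
    return o,R
E
python3 -c "from h import *;st()"
```

```text
t 10.13 ee [535.8  16.6 385.5] rad,lat [-125.8   -0.4] corner r,l,z [-62.2  -0.5 335.9]
z-axis r,l,z [ 0.707 -0.001 -0.708] y-axis [-0.007 -1.    -0.005] q [-0.3   0.24  1.86  0.85  1.22 -0.4 ] w 0.1939246406225305 f r,l,z [ 0.1 -0.  -0.3]
```

Call:
servo_tool([
  [[1, 0, 0, -0.8, 0, 0, 0], [1, 0, 0, -0.9, 0, 0, 0], [1, 0, 0, -0.9, 0, 0, 0], [1, 0, 0, -0.9, 0, 0, 0], [1, 0, 0, -0.9, 0, 0, 0]],
])

```text
t: 10.55
ee_pos: [536.4, 18.5, 208.9]
orientation: [-2.028, -1.532, -0.836]
ft_force: [1.9, -0.2, 0.2]
width: 0.5
grasp_force: 0.0
```

Call:
servo_tool([
  [[1, 0, 0, -0.9, 0, 0, 0], [1, 0, 0, -0.8, 0, 0, 0], [1, 0, 0, -0.4, 0, 0, 0], [1, 0, 0, -0.1, 0, 0, 0], [1, 0, 0, 0, 0, 0, 0]],
])

```text
t: 10.97
ee_pos: [535.9, 18.5, 121.0]
orientation: [-2.027, -1.528, -0.834]
ft_force: [-0.3, -0.6, 0.7]
width: 0.1
grasp_force: 0.0
```

Run:
```python
from h import *
o,R=st()
a=snap('scene','s3');b=snap('top','t3')
p=o['ee_pos']
for n in('scene','top'):
    for nm,P in(('tipc',p+80*R[:,2]),('corner',p+80*R[:,2]+10*R[:,0]),('button',C-20.5*U+[0,0,74])): print(n,nm,proj(n,P).round(1))
f=lambda im,x,y:cv2.resize(im[y:y+80,x:x+80],(400,400),interpolation=cv2.INTER_CUBIC)
cv2.imwrite('pics/z4.png',np.hstack([f(a,290,225),f(b,130,140)]))
```

```text
t 10.97 ee [535.9  18.5 121. ] rad,lat [-123.9    0. ] corner r,l,z [-60.3   0.2  71.5]
z-axis r,l,z [ 0.707  0.002 -0.707] y-axis [-0.003 -1.    -0.006] q [-0.3   0.68  1.98  1.12  0.9  -0.93] w 0.14788303627132493 f r,l,z [-0.7  0.2  0.7]
scene tipc [325.5 260.8]
scene corner [328.6 261.8]
scene button [344.5 275.2]
top tipc [181.8 185.9]
top corner [177.8 184.6]
top button [158.6 179. ]
```

View pics/z4.png

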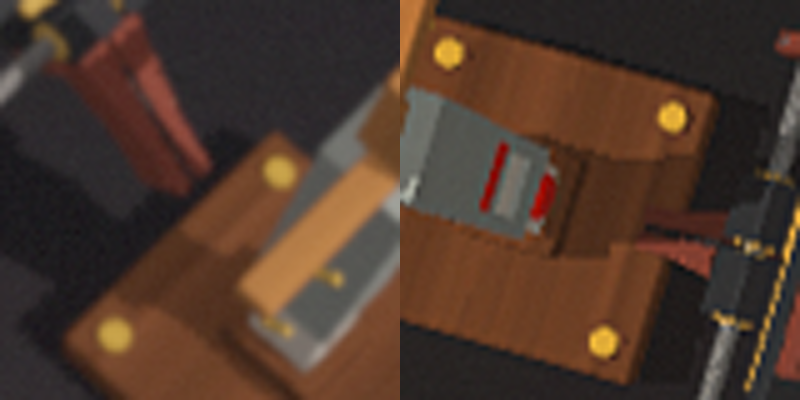

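Run:
```python
from h import *
a=cv2.imread('pics/s3.png');b=cv2.imread('pics/t3.png')
f=lambda im,x,y:cv2.resize(im[y:y+40,x:x+40],(400,400),interpolation=cv2.INTER_CUBIC)
cv2.imwrite('pics/z5.png',np.clip(np.hstack([f(a,302,232),f(b,165,165)])*1.6,0,255).astype(np.uint8))
```

```text
(no output)
```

View pics/z5.png

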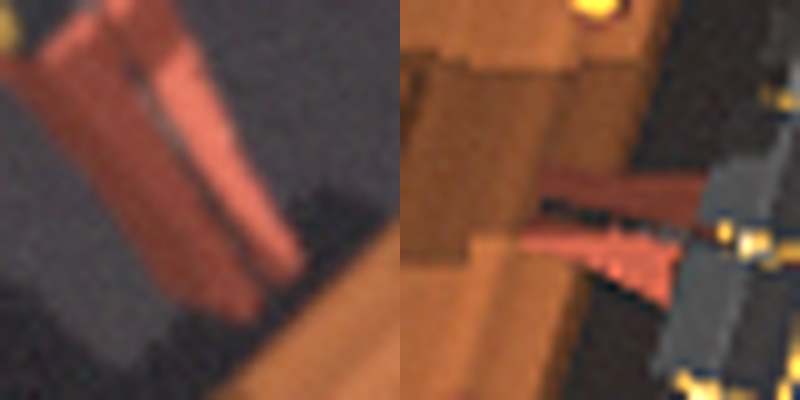

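Call:
servo_tool([
  [[1, 0.09, 0.25, -0.06, 0, 0, 0], [1, 0.09, 0.3, 0, 0, 0, 0], [1, 0.06, 0.2, 0, 0, 0, 0], [1, 0.03, 0.09, 0, 0, 0, 0], [1, 0, 0, 0, 0, 0, 0]],
])

```text
t: 11.48
ee_pos: [546.8, 52.5, 119.8]
orientation: [-2.026, -1.529, -0.837]
ft_force: [-0.2, -0.9, -0.7]
width: 0.3
grasp_force: 0.0
```

```bash
python3 -c "from h import *;st()"
```

```text
t 11.48 ee [546.8  52.5 119.8] rad,lat [-88.2  -1.3] corner r,l,z [-24.5  -1.3  70.3]
z-axis r,l,z [ 0.708  0.001 -0.707] y-axis [-0.002 -1.    -0.003] q [-0.23  0.69  1.97  1.17  0.87 -0.92] w 0.2594992429459116 f r,l,z [-0.9 -0.  -0.7]
```

Call:
servo_tool([
  [[1, 0.02, 0.072, -0.02, 0, 0, 0], [1, 0, 0, 0, 0, 0, 0]],
])

```text
t: 11.65
ee_pos: [547.4, 54.4, 118.5]
orientation: [-2.028, -1.527, -0.837]
ft_force: [0.3, -0.3, -0.0]
width: 0.5
grasp_force: 0.0
```

Call:
servo_tool([
  [[1, 0.01, 0.036, 0, 0, 0, 0], [1, 0, 0, 0, 0, 0, 0]],
])

```text
t: 11.82
ee_pos: [547.8, 55.3, 118.4]
orientation: [-2.029, -1.527, -0.837]
ft_force: [-1.4, -1.0, -0.1]
width: 0.6
grasp_force: 0.8
```

Call:
servo_tool([
  [[1, 0.01, 0.036, 0, 0, 0, 0], [1, 0, 0, 0, 0, 0, 0]],
])

```text
t: 11.98
ee_pos: [548.1, 56.6, 118.3]
orientation: [-2.029, -1.527, -0.837]
ft_force: [-2.8, -4.4, 1.2]
width: 0.8
grasp_force: 2.1
```

```bash
python3 -c "from h import *;st()"
```

```text
t 11.98 ee [548.1  56.6 118.3] rad,lat [-84.   -1.4] corner r,l,z [-20.3  -1.5  68.8]
z-axis r,l,z [ 0.707 -0.    -0.707] y-axis [-0.005 -1.    -0.004] q [-0.22  0.69  1.97  1.18  0.87 -0.92] w 0.7590242140091716 f r,l,z [-5.   1.5  1.2]
```

Call:
servo_tool([
  [[1, 0.01, 0.036, 0, 0, 0, 0], [1, 0, 0, 0, 0, 0, 0]],
])

```text
t: 12.15
ee_pos: [548.6, 58.2, 118.4]
orientation: [-2.029, -1.527, -0.837]
ft_force: [-2.4, -4.3, 0.6]
width: 0.6
grasp_force: 2.3
```

Call:
servo_tool([
  [[1, 0.01, 0.036, 0, 0, 0, 0], [1, 0, 0, 0, 0, 0, 0]],
])

```text
t: 12.32
ee_pos: [549.0, 59.7, 118.4]
orientation: [-2.029, -1.527, -0.837]
ft_force: [-3.1, -5.3, 1.5]
width: 0.4
grasp_force: 2.5
```

Call:
servo_tool([
  [[1, 0.01, 0.036, 0, 0, 0, 0], [1, 0, 0, 0, 0, 0, 0]],
])

```text
t: 12.48
ee_pos: [549.4, 61.1, 118.4]
orientation: [-2.029, -1.527, -0.837]
ft_force: [-2.6, -4.2, 1.3]
width: 0.2
grasp_force: 2.4
```

```bash
python3 -c "from h import *;st()"
```

```text
t 12.48 ee [549.4  61.1 118.4] rad,lat [-79.3  -1.4] corner r,l,z [-15.6  -1.5  68.9]
z-axis r,l,z [ 0.707 -0.    -0.707] y-axis [-0.005 -1.    -0.004] q [-0.21  0.69  1.97  1.19  0.87 -0.91] w 0.18896274105505725 f r,l,z [-4.7  1.4  1.3]
```

Call:
servo_tool([
  [[1, 0.007, 0.024, 0, 0, 0, 0], [1, 0, 0, 0, 0, 0, 0]],
])

```text
t: 12.65
ee_pos: [549.6, 61.8, 118.0]
orientation: [-2.029, -1.527, -0.836]
ft_force: [-1.7, -5.4, -1.6]
width: 0.5
grasp_force: 3.6
```

Call:
servo_tool([
  [[1, 0.005, 0.018, 0, 0, 0, 0], [1, 0, 0, 0, 0, 0, 0], [1, 0, 0, 0, 0, 0, 0]],
])

```text
t: 12.9
ee_pos: [549.8, 62.5, 118.0]
orientation: [-2.03, -1.527, -0.836]
ft_force: [-2.4, -5.8, -0.9]
width: 0.6
grasp_force: 3.9
```

Run:
```python
from h import *
o,R=st()
b=snap('top','t4'); a=snap('scene','s4')
def red(n):
    im=cv2.imread(f'pics/{n}.png')
    m=cv2.inRange(cv2.cvtColor(im,cv2.COLOR_BGR2HSV),(0,190,90),(4,255,255)); k,l,s,c=cv2.connectedComponentsWithStats(m); return [(c[i].round(1).tolist(),int(s[i][4])) for i in range(1,k) if s[i][4]>3]
for n in('t2','t3','t4','s3','s4'): print(n,red(n))
# knob top predicted for rim 84 / 75 in top & red bar
for z in(84,80,75,70): print(z,proj('top',C-18.5*U+[0,0,z+55]).round(1))
```

```text
t 12.9 ee [549.8  62.5 118. ] rad,lat [-77.8  -1.4] corner r,l,z [-14.3  -1.5  68.5]
z-axis r,l,z [ 0.706 -0.001 -0.708] y-axis [-0.005 -1.    -0.004] q [-0.21  0.69  1.97  1.19  0.86 -0.91] w 0.5998480957433835 f r,l,z [-6.2  0.8 -0.9]
t2 [([148.3, 175.1], 22), ([158.4, 179.0], 25)]
t3 [([148.3, 175.1], 22), ([158.4, 179.0], 25)]
t4 [([149.8, 176.3], 19)]
s3 []
s4 []
84 [149.5 175.1]
80 [150.  175.3]
75 [150.7 175.6]
70 [151.3 175.9]
```

Call:
servo_tool([
  [[1, -0.01, -0.036, -0.02, 0, 0, 0], [1, -0.02, -0.072, -0.02, 0, 0, 0], [1, -0.05, -0.18, 0, 0, 0, 0], [1, -0.13, -0.48, 0, 0, 0, 0], [1, -0.2, -0.7, 0, 0, 0, 0]],
])

```text
t: 13.42
ee_pos: [533.3, 4.9, 117.0]
orientation: [-2.025, -1.529, -0.837]
ft_force: [0.8, -0.2, 0.7]
width: -0.0
grasp_force: 0.0
```

Call:
servo_tool([
  [[1, -0.2, -0.7, 0, 0, 0, 0], [1, 0, 0, 0.5, 0, 0, 0], [1, 0, 0, 0.9, 0, 0, 0], [1, 0, 0, 0.9, 0, 0, 0], [1, 0, 0, 0.9, 0, 0, 0]],
])

```text
t: 13.83
ee_pos: [525.0, -24.2, 246.0]
orientation: [-2.029, -1.525, -0.836]
ft_force: [1.0, 0.1, 0.4]
width: 0.1
grasp_force: 0.0
```

Run:
```python
from h import *
o,R=st()
b=snap('top','t5'); a=snap('scene','s5')
f=lambda im,x,y:cv2.resize(im[y:y+80,x:x+80],(400,400),interpolation=cv2.INTER_CUBIC)
cv2.imwrite('pics/z6.png',np.hstack([f(a,310,225),f(b,100,130)]))
```

```text
t 13.83 ee [525.  -24.2 246. ] rad,lat [-168.   -1.] corner r,l,z [-104.4   -1.   196.6]
z-axis r,l,z [ 0.708  0.001 -0.707] y-axis [-0.005 -1.    -0.006] q [-0.38  0.45  1.95  0.92  1.08 -0.7 ] w 0.09915828665968694 f r,l,z [ 0.4 -0.9  0.4]
```

View pics/z6.png

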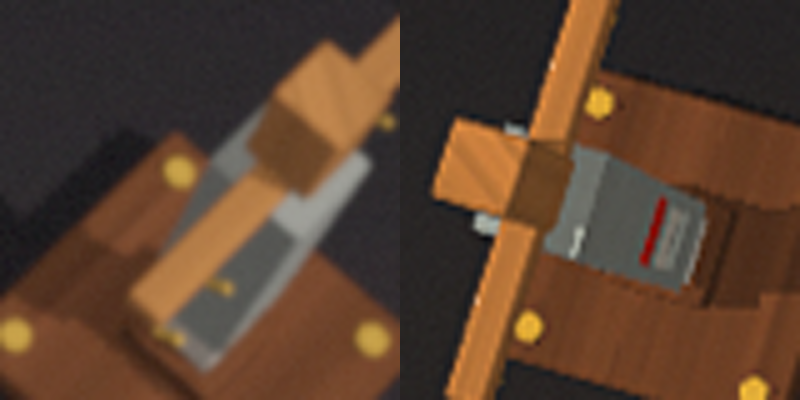

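Call:
servo_tool([
  [[1, 0, 0, 0.8, -0.867, 0.244, 0], [1, 0, 0, 0.8, -0.867, 0.244, 0], [1, 0, 0, 0.8, -0.867, 0.244, 0], [1, 0, 0, 0.6, -0.867, 0.244, 0], [1, 0, 0, 0, -0.867, 0.244, 0]],
])

```text
t: 14.35
ee_pos: [527.2, -24.5, 369.9]
orientation: [-2.297, -1.731, -0.459]
ft_force: [1.0, 0.6, -0.8]
width: 0.3
grasp_force: 0.0
```

Call:
servo_tool([
  [[1, 0.22, 0.8, 0, -0.867, 0.244, 0], [1, 0.22, 0.8, 0, -0.867, 0.244, 0], [1, 0.22, 0.8, 0, -0.867, 0.244, 0], [1, 0.22, 0.8, 0, -0.867, 0.244, 0], [1, 0.22, 0.8, 0, -0.867, 0.244, 0]],
])

```text
t: 14.77
ee_pos: [569.5, 137.5, 364.7]
orientation: [2.508, 1.888, -0.005]
ft_force: [0.3, 0.7, 0.3]
width: 0.5
grasp_force: 0.0
```

Call:
servo_tool([
  [[1, 0, 0, 0, 0, 0, 0], [1, 0, 0, 0, 0, 0, 0]],
])

```text
t: 14.93
ee_pos: [569.3, 138.6, 363.6]
orientation: [-2.504, -1.895, 0.003]
ft_force: [-0.9, -0.7, -0.5]
width: 0.5
grasp_force: 0.0
```

```bash
python3 -c "from h import *;st()"
```

```text
t 14.93 ee [569.3 138.6 363.6] rad,lat [0.7 0.4] corner r,l,z [ 10.6   0.6 283.6]
z-axis r,l,z [-0.001  0.002 -1.   ] y-axis [-0.001 -1.    -0.002] q [0.22 0.3  1.66 0.   1.18 0.49] w 0.45384717936052155 f r,l,z [-0.9  0.7 -0.5]
```

Call:
servo_tool([
  [[1, 0, -0.02, -0.3, 0, 0, 0], [1, 0, 0, -0.2, 0, 0, 0], [1, 0, 0, -0.05, 0, 0, 0], [1, 0, 0, 0, 0, 0, 0]],
])

```text
t: 15.27
ee_pos: [568.8, 133.7, 341.4]
orientation: [-2.511, -1.886, 0.004]
ft_force: [0.1, -1.0, -0.0]
width: 0.6
grasp_force: 0.0
```

Call:
servo_tool([
  [[1, 0, 0, -0.05, 0, 0, 0], [1, 0, 0, -0.04, 0, 0, 0], [1, 0, 0, 0, 0, 0, 0]],
])

```text
t: 15.52
ee_pos: [569.5, 134.9, 339.3]
orientation: [-2.51, -1.889, -0.0]
ft_force: [-0.8, 0.5, -0.2]
width: 0.3
grasp_force: 0.0
```

Call:
servo_tool([
  [[1, 0, 0, -0.04, 0, 0, 0], [1, 0, 0, -0.04, 0, 0, 0], [1, 0, 0, 0, 0, 0, 0]],
])

```text
t: 15.77
ee_pos: [569.4, 135.4, 335.9]
orientation: [-2.51, -1.89, 0.0]
ft_force: [-0.6, -0.4, -0.6]
width: 0.4
grasp_force: 0.0
```

Call:
servo_tool([
  [[1, 0, 0.05, -0.03, 0, 0, 0], [1, 0, 0, 0, 0, 0, 0]],
])

```text
t: 15.93
ee_pos: [569.4, 137.7, 334.7]
orientation: [-2.509, -1.89, 0.0]
ft_force: [0.1, 0.4, 0.4]
width: 0.2
grasp_force: 0.0
```

Call:
servo_tool([
  [[1, 0, 0, -0.03, 0, 0, 0], [1, 0, 0, 0, 0, 0, 0]],
])

```text
t: 16.1
ee_pos: [569.4, 137.5, 333.5]
orientation: [-2.509, -1.89, 0.0]
ft_force: [-0.4, -0.3, 0.5]
width: 0.7
grasp_force: 0.0
```

Call:
servo_tool([
  [[1, 0, 0, -0.03, 0, 0, 0], [1, 0, 0, 0, 0, 0, 0]],
])

```text
t: 16.27
ee_pos: [569.6, 137.4, 332.5]
orientation: [2.51, 1.89, 0.0]
ft_force: [0.8, -0.1, 1.6]
width: 0.2
grasp_force: 0.4
```

Call:
servo_tool([
  [[1, 0, 0, -0.03, 0, 0, 0], [1, 0, 0, 0, 0, 0, 0]],
])

```text
t: 16.43
ee_pos: [569.6, 137.4, 331.4]
orientation: [2.51, 1.889, 0.001]
ft_force: [0.8, -0.5, 1.7]
width: 0.3
grasp_force: 1.2
```

Call:
servo_tool([
  [[1, 0, 0, -0.025, 0, 0, 0], [1, 0, 0, -0.025, 0, 0, 0], [1, 0, 0, 0, 0, 0, 0]],
])

```text
t: 16.68
ee_pos: [569.5, 137.4, 329.2]
orientation: [-2.51, -1.89, 0.0]
ft_force: [-0.5, -1.5, 1.9]
width: 0.2
grasp_force: 1.2
```

Call:
servo_tool([
  [[1, 0, 0, -0.025, 0, 0, 0], [1, 0, 0, -0.025, 0, 0, 0], [1, 0, 0, 0, 0, 0, 0]],
])

```text
t: 16.93
ee_pos: [569.4, 137.4, 327.1]
orientation: [-2.51, -1.89, 0.001]
ft_force: [0.7, -0.0, 3.2]
width: 0.3
grasp_force: 1.2
```

Call:
servo_tool([
  [[1, 0, 0, -0.025, 0, 0, 0], [1, 0, 0, -0.025, 0, 0, 0], [1, 0, 0, 0, 0, 0, 0]],
])

```text
t: 17.18
ee_pos: [569.6, 137.3, 325.3]
orientation: [2.509, 1.889, 0.0]
ft_force: [0.2, -0.6, 2.8]
width: 0.7
grasp_force: 2.0
```

Sliding at about 2–3 N, gently. Continue.

Call:
servo_tool([
  [[1, 0, 0, -0.025, 0, 0, 0], [1, 0, 0, -0.025, 0, 0, 0], [1, 0, 0, -0.025, 0, 0, 0], [1, 0, 0, -0.025, 0, 0, 0], [1, 0, 0, 0, 0, 0, 0]],
])

```text
t: 17.6
ee_pos: [569.9, 137.0, 322.0]
orientation: [2.509, 1.889, 0.001]
ft_force: [0.0, -2.7, 7.4]
width: 0.2
grasp_force: 3.9
```

Call:
servo_tool([
  [[1, 0, 0, -0.025, 0, 0, 0], [1, 0, 0, -0.025, 0, 0, 0], [1, 0, 0, -0.025, 0, 0, 0], [1, 0, 0, -0.025, 0, 0, 0], [1, 0, 0, 0, 0, 0, 0]],
])

```text
t: 18.02
ee_pos: [570.3, 136.8, 318.8]
orientation: [2.508, 1.888, 0.002]
ft_force: [-1.1, -4.7, 11.9]
width: 0.3
grasp_force: 6.1
```

Call:
servo_tool([
  [[1, 0, 0, -0.025, 0, 0, 0], [1, 0, 0, -0.025, 0, 0, 0], [1, 0, 0, -0.025, 0, 0, 0], [1, 0, 0, 0, 0, 0, 0]],
])

```text
t: 18.35
ee_pos: [570.5, 136.5, 316.4]
orientation: [2.507, 1.888, 0.003]
ft_force: [-1.1, -6.2, 14.7]
width: 0.6
grasp_force: 7.8
```

Call:
servo_tool([
  [[1, 0, 0, 0.1, 0, 0, 0], [1, 0, 0, 0.1, 0, 0, 0], [1, 0, -0.03, 0, 0, 0, 0], [1, 0, 0, 0, 0, 0, 0]],
])

```text
t: 18.68
ee_pos: [569.3, 136.2, 322.0]
orientation: [-2.509, -1.89, 0.001]
ft_force: [0.2, -0.5, -0.2]
width: 0.7
grasp_force: 0.0
```

Run:
```python
from h import *
st()
b=snap('top','t6')
def red(n):
    im=cv2.imread(f'pics/{n}.png')
    m=cv2.inRange(cv2.cvtColor(im,cv2.COLOR_BGR2HSV),(0,190,90),(4,255,255)); k,l,s,c=cv2.connectedComponentsWithStats(m); return [(c[i].round(1).tolist(),int(s[i][4])) for i in range(1,k) if s[i][4]>3]
print(red('t5'),red('t6'))
for z in (72,60,55,50,43): print(z,proj('top',C-18.5*U+[0,0,z+55]).round(1))
```

```text
t 18.68 ee [569.3 136.2 322. ] rad,lat [-1.6 -0.2] corner r,l,z [  8.4  -0.3 242. ]
z-axis r,l,z [-0.     0.001 -1.   ] y-axis [-0.006 -1.    -0.001] q [0.21 0.34 1.7  0.   1.1  0.49] w 0.6790473265535633 f r,l,z [-0.5 -0.4 -0.2]
[([150.1, 176.6], 20)] [([154.7, 177.1], 25)]
72 [151.1 175.8]
60 [152.6 176.5]
55 [153.3 176.8]
50 [153.9 177. ]
43 [154.8 177.4]
```

Call:
servo_tool([
  [[1, 0, 0, -0.07, 0, 0, 0], [1, 0, 0, -0.06, 0, 0, 0], [1, 0, 0, 0, 0, 0, 0]],
])

```text
t: 18.98
ee_pos: [569.1, 136.2, 316.1]
orientation: [-2.509, -1.889, 0.002]
ft_force: [-0.0, -0.5, 0.1]
width: 0.2
grasp_force: 0.0
```

Call:
servo_tool([
  [[1, 0, 0, -0.025, 0, 0, 0], [1, 0, 0, -0.025, 0, 0, 0], [1, 0, 0, 0, 0, 0, 0]],
])

```text
t: 19.23
ee_pos: [569.5, 136.2, 315.0]
orientation: [2.51, 1.89, -0.0]
ft_force: [-0.4, -1.0, 0.0]
width: 0.1
grasp_force: 0.0
```

Call:
servo_tool([
  [[1, 0, 0, -0.025, 0, 0, 0], [1, 0, 0, -0.025, 0, 0, 0], [1, 0, 0, 0, 0, 0, 0]],
])

```text
t: 19.48
ee_pos: [569.5, 136.2, 313.1]
orientation: [2.51, 1.89, 0.0]
ft_force: [0.6, 0.5, 0.4]
width: 0.4
grasp_force: 0.6
```

Call:
servo_tool([
  [[1, 0, 0, -0.025, 0, 0, 0], [1, 0, 0, -0.025, 0, 0, 0], [1, 0, 0, 0, 0, 0, 0]],
])

```text
t: 19.73
ee_pos: [569.4, 136.2, 310.9]
orientation: [-2.51, -1.889, 0.0]
ft_force: [-0.5, -0.3, 0.8]
width: 0.6
grasp_force: 0.5
```

Call:
servo_tool([
  [[1, 0, 0, -0.025, 0, 0, 0], [1, 0, 0, -0.025, 0, 0, 0], [1, 0, 0, 0, 0, 0, 0]],
])

```text
t: 19.98
ee_pos: [569.4, 136.2, 308.8]
orientation: [-2.51, -1.889, 0.0]
ft_force: [0.3, -1.0, 0.6]
width: 0.7
grasp_force: 0.2
```

Call:
servo_tool([
  [[1, 0, 0, -0.025, 0, 0, 0], [1, 0, 0, -0.02, 0, 0, 0], [1, 0, 0, 0, 0, 0, 0]],
])

```text
t: 20.23
ee_pos: [569.2, 136.2, 306.8]
orientation: [-2.509, -1.889, 0.001]
ft_force: [-0.8, 0.9, -0.0]
width: 0.6
grasp_force: 0.0
```

```bash
cat >> h.py <<'E'
def red(n):
    im=cv2.imread(f'pics/{n}.png')
    m=cv2.inRange(cv2.cvtColor(im,cv2.COLOR_BGR2HSV),(0,190,90),(4,255,255)); k,l,s,c=cv2.connectedComponentsWithStats(m); return [(c[i].round(1).tolist(),int(s[i][4])) for i in range(1,k) if s[i][4]>3]
E
python3 - <<'E'
from h import *
snap('top','t7'); print(red('t7'),proj('top',C-20.5*U+[0,0,74]))
E
```

```text
[([154.8, 177.2], 16), ([158.1, 178.9], 29)] [158.5728719  178.98022935]
```

Call:
servo_tool([
  [[1, 0, 0, -0.02, 0, 0, 0], [1, 0, 0, 0, 0, 0, 0]],
])

```text
t: 20.45
ee_pos: [569.4, 136.2, 306.3]
orientation: [-2.51, -1.89, 0.0]
ft_force: [-0.2, -0.1, -0.2]
width: 0.8
grasp_force: 0.0
```

Call:
servo_tool([
  [[1, 0, 0, -0.02, 0, 0, 0], [1, 0, 0, 0, 0, 0, 0]],
])

```text
t: 20.62
ee_pos: [569.4, 136.2, 305.5]
orientation: [-2.51, -1.89, 0.0]
ft_force: [-0.8, 0.4, 0.2]
width: 0.4
grasp_force: 0.0
```

Run:
```python
from h import *
st();snap('top','t8'); print(red('t8'))
```

```text
t 20.62 ee [569.4 136.2 305.5] rad,lat [-1.5 -0.4] corner r,l,z [  8.5  -0.4 225.5]
z-axis r,l,z [-0.  0. -1.] y-axis [-0.006 -1.    -0.   ] q [0.21 0.36 1.72 0.   1.06 0.49] w 0.4475711788045899 f r,l,z [0.1 0.9 0.2]
[([154.8, 177.2], 16), ([158.1, 178.9], 29)]
```

Call:
servo_tool([
  [[1, 0, 0, 0.3, 0, 0, 0], [1, 0, 0, 0.8, 0, 0, 0], [1, 0, 0, 0.9, 0, 0, 0], [1, 0, 0, 0.5, 0, 0, 0], [1, 0, 0, 0, 0, 0, 0]],
])

```text
t: 21.08
ee_pos: [571.3, 136.6, 412.2]
orientation: [2.507, 1.887, 0.014]
ft_force: [0.6, 1.0, -0.5]
width: 0.6
grasp_force: 0.0
```

Call:
servo_tool([
  [[1, 0, -0.8, 0.2, 0, 0, 0], [1, 0, -0.9, 0, 0, 0, 0], [1, 0, -0.9, 0, 0, 0, 0], [1, 0, -0.6, 0, 0, 0, 0], [1, 0, 0, 0, 0, 0, 0]],
])

```text
t: 21.5
ee_pos: [569.1, 4.6, 413.6]
orientation: [2.512, 1.885, -0.002]
ft_force: [-0.2, -0.9, -0.8]
width: 0.0
grasp_force: 0.0
```

Run:
```python
from h import *
st()
b=snap('top','t9'); a=snap('scene','s9'); print(red('t9'))
f=lambda im,x,y:cv2.resize(im[y:y+80,x:x+80],(400,400),interpolation=cv2.INTER_CUBIC)
cv2.imwrite('pics/z7.png',np.hstack([f(a,310,225),f(b,100,130)]))
for z in(38,43,48):print(z,proj('scene',C+[0,0,z+181]).round(1),proj('top',C+[0,0,z+181]).round(1))
```

```text
t 21.5 ee [569.1   4.6 413.6] rad,lat [-128.3  -35.7] corner r,l,z [-118.5  -35.8  333.6]
z-axis r,l,z [-0.001  0.    -1.   ] y-axis [-0.01 -1.   -0.  ] q [-0.01  0.23  1.64 -0.    1.27  0.27] w 0.03392874070753347 f r,l,z [-0.9 -0.  -0.8]
[]
38 [368.4 249.9] [126.4 166.5]
43 [369.1 248.5] [125.5 166.1]
48 [369.7 247.1] [124.5 165.7]
```

View pics/z7.png

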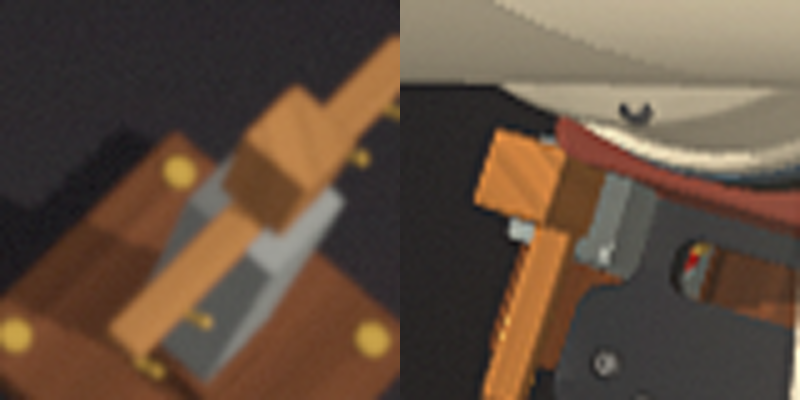

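The knob (scene crop (298,137), top crop (521,177)) triangulates close to where it belongs. The button showed at (158.1,178.9), its free position, and the arm is clear, so I hand in.

Run:
```python
from h import *
print(tri((369.2,252),(123.8,165)))
from workcell import close_job
print(close_job())
```

```text
(array([572.22162324, 141.09737122, 219.77736348]), np.float64(1.7652613964127435))
the job is handed in; nothing more can be done
None
```

The column is on the stub and locked: the button popped out through the window, the rim is about 39 mm up by camera triangulation (a few mm uncertain; 38.5 to 47 mm allowed), the gripper is clear of the stand, and the job is handed in with no verdict returned.

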